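# Rock the orange stopper out of its tube

## Robot

A 7-joint arm with a two-finger parallel gripper is mounted at the origin on a cart in front of the work surface, level with it; the furniture and walls round the work are solid. World frame = base frame: x ahead of the robot, y to its left, z up, the work surface at z = 0. Lengths are in m, angles in degrees, forces in N, time in s.
With the tool pointing down it reaches from about 0.4 to 0.875 m from the base axis. Payload 19.3 kg.
Tool frame: the origin (TCP) lies at the very end of the fingers, on their centre line; the grasp point (between the pads) lies 19 mm behind it; z points along the fingers, y is the line along which they close (so a half turn about z gives the same grasp; the last joint's range is limited). The gripper opens to 85 mm and grips with 20 to 120 N. Pads are 22 mm wide; open, the fingers measure 114 mm over their backs; the gripper's body (76 mm by 85 mm) begins 54 mm behind the grasp point. The pads swing forward as they close: fully open they stand 13 mm farther back than shut.
Start: joints at [72.067, 29.874, -2.08, 91.645, 1.215, 58.505, -6.463], TCP at [0.15, -0.607, 0.231] pointing down, gripper open.
Joint ranges: [-166.77, 166.77], [-17.47, 122.26], [-85.68, 81.53], [9.62, 139.38], [-72.42, 252.41], [9.2, 110.78], [-144.41, 144.41]. Speed limits (degrees/s): [108.29, 108.29, 136.94, 136.94, 172.46, 172.46, 172.46].

## Interface

Orientations are given as a 3x3 rotation matrix whose columns are the frame's x, y, z axes.
In Python, from rig import ctrl, optics gives the robot as it stands. The module is installed in compiled form; this text tells all that it offers.
- The arm moves only by the shell command python3 -m creep 'ROWS'. ROWS is JSON, a list of rows, each an object of numbers: "x", "y", "z": the shift along the world's x, y, z in units of 30 mm (1.0 is 30 mm); "wx", "wy", "wz": the turn, a rotation vector about the world's x, y, z in units of 6 degrees (1.0 is 6 degrees); "gripper": the gripper's target within -1 to 1 (shut at 1, half-way at 0, fully open at -1). A call has 1 to 20 rows; each row shifts and turns the commanded pose from where the row before left it; what a row does not reach is not made up. A row lasts 1/12 s, in which the tool goes at most 41.7 mm and 7.16 degrees, less where a joint would pass 70% of its speed; a pose out of reach is approached as far as the arm can. A call is refused whole if a number of a shift passes 1 or a number of a turn 1, either way. A call with a gripper value outside its range is refused whole. The fingers move at their own pace and stop on an object; the grip force is fixed at half the most. Time passes only in rows, so rows that do not move let the fingers close. It gives the time, the measured TCP pose, the force, the opening and the grip force at its end, in the units of the state.
- ctrl.get_obs(): the state, without advancing time (a new reading comes with each control period).
- optics.get_image(name): name is "scene" or "side" or "wrist"; returns a dict with "color" (400x640x3 uint8, red, green, blue), "z_map" (400x640 float32, m along the optical axis (not along the pixel's ray), 0 where there is no reading), "fov_y" (degrees; the focal length in pixels is half the picture's height over the tangent of half this angle, whatever the lens; pixels are square), "cx", "cy" (the principal point, pixels), "k1" (the pictures are not rectified: a ray, as slopes to the right and down, at radius r is drawn at 1 + k1 r^2 times it, then the intrinsics apply), "extrinsics" (4x4, takes a point from camera to world coordinates). Camera axes: x right, y down, z forward; pixel columns grow to the right and rows downward; lengths in m; the calibration is good to about 2 mm. A picture is of the moment at which its call begins.
- ctrl.sign_off(): hands the job in; it is judged then, once.
The state is a dict: "time": time; "joint_positions": joint angles; "qvel": joint speeds; "joint_torque": joint torques, N m; "ee_pos": TCP position; "ee_rot": TCP orientation; "contact_force": force on the tool from outside, world axes, zero at the start; "moment": the same for the moment, N m; "finger_gap": finger opening in m; "gripper_force": force on a finger pad.
Only numpy, scipy, OpenCV 4.12 (cv2) and the standard library are available. Lean on these libraries where they do the work, as an engineer would, in place of code of your own. Each camera call takes 0.05 s, during which the arm holds its last target. There are 200 camera calls.

## Task

Pull the tight orange stopper out of its tube: as you pull, tip it about ten degrees to the left (as you face the bench), then, with it drawn up some millimetres but still in the neck, about ten degrees to the right, and then draw it straight up. Set it down, not dropped, in the steel tray and let go; leave the blue stopper in its tube.

Things in the scene. Friction and masses are not known exactly. Their poses are not given: they have to be found in the camera images.
- orange_stopper: orange rubber stopper, 64 mm tall, about 45 g: square grip 24x24 mm, 36 mm tall, above a round plug 24 mm across. Origin, the place to grip: on its axis, 48 mm above the foot, 16 mm under the top, 20 mm above the grip's lower end. z up its axis, x, y square to the grip's faces; starts aligned with its block, foot 20 mm inside the neck.
- orange_block: fixed aluminium block, 76x76x56 mm, of the orange stopper. Origin: centre of underside; z up, y to the left, x ahead (within 20 degrees). Glass neck at its centre, 36 mm outside, rim at z 80 mm. Sprung rubber in it holds the stopper: a straight pull takes 15 to 20 N; it tips about a point 4 mm below the rim, so its grip must swing sideways too. The same block with a blue stopper stands near.
- tray: shallow open steel tray, fixed, 160 mm (x) by 130 mm (y), 16 mm high, walls and floor 4 mm thick. Origin: centre of the underside.
- blue_stopper: the same stopper in blue, in the other block, to be left alone; same origin and axes
Things that resemble listed ones, but are neither listed nor needed, are in the scene too. What is meant by the orange_stopper is not green, and is the smaller of those in its own colour.

How it is judged (in metres and radians):
On the way, in this order (a step that is already met when the one before it is completed fails the run):
1. the orange stopper, still in the neck (raised less than 15 mm), is tipped at least 5 degrees with its head to the block's left (+y) (angle between orange_stopper's own z axis and vertical above 0.087 rad and y of orange_stopper in the frame of orange_block above 0.0015 m and z of orange_stopper in the frame of orange_block below 0.123 m), for 0.05 s.
2. raised 2 to 15 mm, still in the neck, it is tipped at least 5 degrees with its head to the right (-y) (angle between orange_stopper's own z axis and vertical above 0.087 rad and y of orange_stopper in the frame of orange_block below -0.0015 m and z of orange_stopper in the frame of orange_block between 0.11 and 0.123 m), for 0.05 s.
3. it is drawn straight up clear of the neck: raised 25 mm or more, within 20 degrees of upright and 25 mm of the neck's axis (z of orange_stopper in the frame of orange_block above 0.133 m and angle between orange_stopper's own z axis and vertical below 0.35 rad and x of orange_stopper in the frame of orange_block between -0.025 and 0.025 m and y of orange_stopper in the frame of orange_block between -0.025 and 0.025 m), for 0.02 s.
At the end, for the whole second after the job is handed in: The orange stopper rests still in the steel tray, standing or lying, its origin within the walls (75 mm and 60 mm of the centre) and under 60 mm high, touching the tray and let go; the blue stopper is within 6 mm of where it was (x of orange_stopper in the frame of tray between -0.075 and 0.075 m and y of orange_stopper in the frame of tray between -0.06 and 0.06 m and height (world z) of orange_stopper below 0.06 m and contact force between orange_stopper and tray above 0.05 N and linear speed of orange_stopper below 0.03 m/s and contact force between the fingers and orange_stopper below 0.05 N and distance of blue_stopper from where it was at the start of the episode below 0.006 m).
It fails at once if the blue stopper is moved by more than 10 mm (distance of blue_stopper from where it was at the start of the episode above 0.01 m).
It fails at once if the orange stopper is dropped or flung: faster than 1 m/s with no finger on it (linear speed of orange_stopper above 1 m/s and contact force between the fingers and orange_stopper below 0.05 N).
It also fails if it takes over 42 s, if anything falls off the work surface, if the arm or the gripper's body presses on something with over 40 N, if the wrist force passes 120 N, or if a joint passes its speed limit or range.

## Working session

There is one attempt and no reset: what is moved stays moved. The work goes in short steps, Python scripts to look and compute and a shell command to move; the robot and the scene stay as the last step left them, time stands still between calls to the robot, and variables do not carry over. Pictures are saved under pics/ and viewed, at most 10 in all, crops included, and the job is handed in when it is done.

```bash
mkdir -p pics
cat > h.py <<'E'
import numpy as np, cv2
from rig import ctrl, optics
def cloud(im):
    z=im["z_map"]; h,w=z.shape; f=h/2/np.tan(np.radians(im["fov_y"])/2)
    K=np.array([[f,0,im["cx"]],[0,f,im["cy"]],[0,0,1.]])
    u,v=np.meshgrid(np.arange(w),np.arange(h))
    p=cv2.undistortPoints(np.stack([u,v],-1).reshape(-1,1,2).astype(np.float64),K,np.array([im["k1"],0,0,0,0.])).reshape(h,w,2)
    P=np.concatenate([p*z[...,None],z[...,None]],-1); T=np.array(im["extrinsics"])
    W=P@T[:3,:3].T+T[:3,3]; W[z==0]=np.nan
    return W
def snap(n,tag):
    im=optics.get_image(n); cv2.imwrite(f"pics/{tag}.png",im["color"][...,::-1]); np.savez(f"{tag}.npz",**im); return im
E
python3 - <<'E'
from h import *
for n in("scene","side","wrist"):
    im=snap(n,n+"0"); W=cloud(im); hsv=cv2.cvtColor(im["color"],cv2.COLOR_RGB2HSV)
    print(n,np.round(np.array(im["extrinsics"])[:3,3],3),im["k1"])
    for nm,lo,hi in(("orange",(4,120,80),(20,255,255)),("blue",(100,120,60),(125,255,255))):
        m=cv2.inRange(hsv,lo,hi); k,l,s,c=cv2.connectedComponentsWithStats(m)
        for i in range(1,k):
            if s[i,4]>40: print(nm,s[i],np.round(np.nanmedian(W[l==i],0),3),np.round(np.nanpercentile(W[l==i],[2,98],axis=0),3).tolist())
print(ctrl.get_obs())
E
```

```text
scene [-0.42   0.552  0.618] 0.034514534854637714
orange [  9   0  34  11 292] [0.921 0.515 0.536] [[0.916, 0.486, 0.526], [0.926, 0.543, 0.544]]
orange [431 104  11  49 230] [ 0.749 -0.628  0.149] [[0.743, -0.643, 0.069], [0.754, -0.612, 0.226]]
orange [407 120  12  47 310] [ 0.732 -0.515  0.112] [[0.726, -0.531, 0.033], [0.738, -0.504, 0.189]]
orange [246 209  11  21 202] [0.495 0.173 0.106] [[0.49, 0.162, 0.078], [0.509, 0.182, 0.124]]
orange [204 232  16  39 497] [0.487 0.273 0.056] [[0.479, 0.255, 0.004], [0.512, 0.287, 0.087]]
orange [287 301  30  27  42] [0.033 0.309 0.226] [[-0.02, 0.005, -0.262], [0.486, 0.317, 0.23]]
orange [358 302   9   9  56] [ 0.46  -0.146 -0.239] [[0.456, -0.16, -0.251], [0.485, -0.137, -0.229]]
orange [329 312   9   9  60] [ 0.461 -0.047 -0.238] [[0.456, -0.058, -0.248], [0.487, -0.038, -0.228]]
orange [611 338  23  14 129] [ 0.293 -1.437 -0.804] [[0.261, -1.476, -0.813], [0.334, -1.397, -0.795]]
orange [568 364  18  16 110] [ 0.29  -1.115 -0.803] [[0.258, -1.154, -0.812], [0.324, -1.084, -0.797]]
blue [325 199  10  20 165] [ 0.457 -0.015  0.106] [[0.
[... 9179 characters left out ...]
2]), 'qvel': array([ 0.05236473, -0.06650056, -0.02243598, -0.12029096, -0.04336356,
       -0.12167233, -0.05075399]), 'joint_torque': array([ 4.66900492e-04, -9.27397227e+01,  1.98019512e+00, -3.70063341e+01,
        1.80086220e-02,  6.32987227e-03,  9.31062459e-05]), 'ee_pos': array([ 0.15018863, -0.60643836,  0.23088843]), 'ee_rot': array([[ 9.70680824e-01,  2.40371985e-01, -2.16495827e-04],
       [ 2.40372082e-01, -9.70680505e-01,  7.86932660e-04],
       [-2.09917130e-05, -8.15899995e-04, -9.99999667e-01]]), 'contact_force': array([-0.46759197,  0.25065035, -0.64963711]), 'moment': array([-0.02742522,  0.01214841,  0.0018472 ]), 'gripper_force': 0.0, 'finger_gap': 0.08552500688563985}
```

View pics/scene0.png

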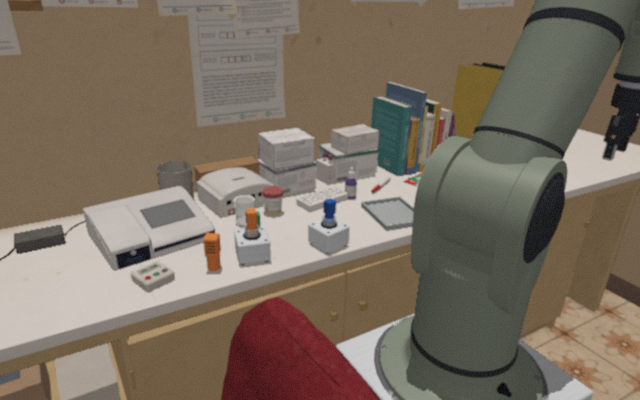

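View pics/side0.png

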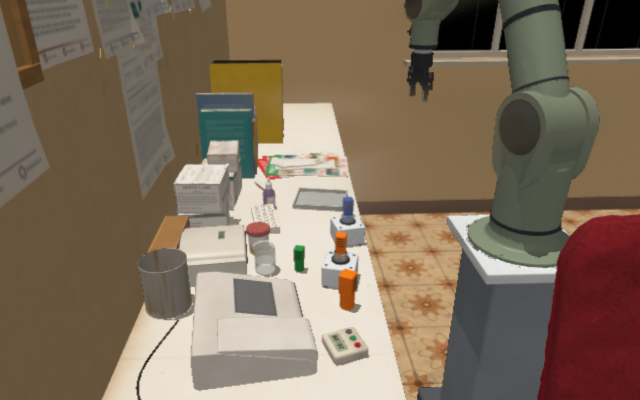

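The scene picture shows two orange stoppers. One is in a block at scene (251,220), and a loose, bigger one stands at (212,251), about 89 mm tall. There is also a green one at side (300,258). The one in the block fits: its top is at z 0.124, it isn't green, and it is the smaller orange one. The blue stopper is at (330,208) and the tray at (392,212). Next I'll measure the block and tray and confirm with a crop.

Run:
```python
from h import *
crop=[]
for n,(x0,y0,x1,y1) in(("scene",(180,180,300,290)),("side",(280,215,400,325))):
    im=dict(np.load(n+"0.npz")); W=cloud(im); c=im["color"]
    crop.append(cv2.resize(c[y0:y1,x0:x1,::-1],None,fx=3.3,fy=3.3,interpolation=cv2.INTER_CUBIC))
    X,Y,Z=np.moveaxis(W,-1,0)
    def rect(nm,m):
        k,l,s,_=cv2.connectedComponentsWithStats(m.astype(np.uint8)); i=1+np.argmax(s[1:,4])
        r=cv2.minAreaRect((W[l==i][:,:2]*1000).astype(np.float32)); print(n,nm,np.round(r[0],1),np.round(r[1],1),round(r[2],1),"z",np.nanmedian(Z[l==i]).round(4),s[i,4])
    hsv=cv2.cvtColor(c,cv2.COLOR_RGB2HSV); g=hsv[...,1]<90
    for nm,cx,cy in(("oblock",.51,.17),("bblock",.47,-.02)):
        rect(nm,g&(abs(Z-.055)<.0045)&(np.hypot(X-cx,Y-cy)<.075))
    rect("tray",(Z>.001)&(Z<.024)&(X>.5)&(X<.85)&(Y<-.05)&(Y>-.35)&(hsv[...,1]>-1))
    o=cv2.inRange(hsv,(4,120,80),(20,255,255))>0
    for nm,cy in(("stop",.17),("big",.275)):
        m=o&(abs(Y-cy)<.03)&(abs(X-.5)<.04)
        top=m&(Z>np.nanpercentile(Z[m],98)-.005); print(n,nm,"top",np.round(np.nanmean(W[top],0),4),np.round(np.nanpercentile(W[m],[1,99],axis=0),3).tolist(),top.sum())
cv2.imwrite("pics/crop.png",np.hstack(crop))
```

```text
scene oblock [502.9 169.6] [75.6 77.2] 75.5 z 0.0555 396
scene bblock [464.6 -20.8] [76.8 78.5] 11.7 z 0.0551 333
scene tray [ 564.2 -275.1] [147.3 132.9] 87.2 z 0.0039 832
scene stop top [0.5003 0.1714 0.1228] [[0.483, 0.161, -0.138], [0.51, 0.186, 0.125]] 45
scene big top [0.4958 0.2709 0.0847] [[0.479, 0.254, -0.238], [0.513, 0.288, 0.087]] 100
side oblock [504.3 170.3] [80.2 75.5] 74.4 z 0.0572 397
side bblock [465.7 -19.7] [74.7 79.1] 10.3 z 0.0571 296
side tray [ 649.5 -200. ] [298.8 299.7] 0.1 z 0.0032 2721
side stop top [0.5047 0.1723 0.1251] [[0.491, 0.16, 0.08], [0.517, 0.184, 0.127]] 62
side big top [0.4998 0.2718 0.0868] [[0.48, 0.257, 0.007], [0.517, 0.289, 0.089]] 134
```

View pics/crop.png

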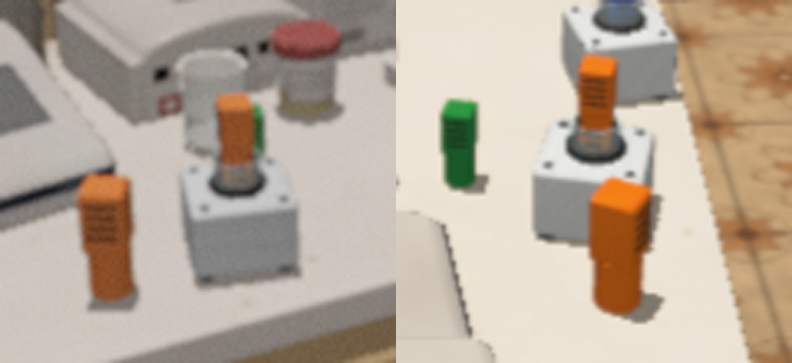

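The crop confirms it: the orange stopper in the glass neck of the block (scene ~(251,220)) is the smaller one, and the loose orange one is bigger. The block is at (0.5035, 0.170) with yaw about -15°. I'll approach by way of (0.45,-0.31), turning +151° so the fingers close along the block's y.

```bash
python3 -m creep '[{"x":0.83,"y":0.82,"z":0.05,"wz":1},{"x":0.83,"y":0.82,"z":0.05,"wz":1},{"x":0.83,"y":0.82,"z":0.05,"wz":1},{"x":0.83,"y":0.82,"z":0.05,"wz":1},{"x":0.83,"y":0.82,"z":0.05,"wz":1},{"x":0.83,"y":0.82,"z":0.05,"wz":1},{"x":0.83,"y":0.82,"z":0.05,"wz":1},{"x":0.83,"y":0.82,"z":0.05,"wz":1},{"x":0.83,"y":0.82,"z":0.05,"wz":1},{"x":0.83,"y":0.82,"z":0.05,"wz":1},{"x":0.83,"y":0.82,"z":0.05,"wz":1},{"x":0.83,"y":0.82,"z":0.05,"wz":1}]'
python3 -m creep '[{"x":0.09,"y":0.89,"wz":0.73},{"x":0.09,"y":0.89,"wz":0.73},{"x":0.09,"y":0.89,"wz":0.73},{"x":0.09,"y":0.89,"wz":0.73},{"x":0.09,"y":0.89,"wz":0.73},{"x":0.09,"y":0.89,"wz":0.73},{"x":0.09,"y":0.89,"wz":0.73},{"x":0.09,"y":0.89,"wz":0.73},{"x":0.09,"y":0.89,"wz":0.73},{"x":0.09,"y":0.89,"wz":0.73},{"x":0.09,"y":0.89,"wz":0.73},{"x":0.09,"y":0.89,"wz":0.73},{"x":0.09,"y":0.89,"wz":0.73},{"x":0.09,"y":0.89,"wz":0.73},{"x":0.09,"y":0.89,"wz":0.73},{"x":0.09,"y":0.89,"wz":0.73},{"x":0.09,"y":0.89,"wz":0.73},{"x":0.09,"y":0.89,"wz":0.73},{},{}]'
python3 - <<'E'
from h import *
o=ctrl.get_obs(); print(np.round(o["joint_positions"],1),np.round(o["ee_pos"],4),np.round(o["ee_rot"],3).tolist())
im=snap("wrist","wrist1"); W=cloud(im); X,Y,Z=np.moveaxis(W,-1,0)
hsv=cv2.cvtColor(im["color"],cv2.COLOR_RGB2HSV)
og=cv2.inRange(hsv,(4,120,60),(20,255,255))>0
def rect(nm,m):
    k,l,s,_=cv2.connectedComponentsWithStats(m.astype(np.uint8))
    if k<2: return print(nm,"none")
    i=1+np.argmax(s[1:,4]); r=cv2.minAreaRect((W[l==i][:,:2]*1000).astype(np.float32)); print(nm,s[i],np.round(r[0],1),np.round(r[1],1),round(r[2],1),np.nanmedian(Z[l==i]).round(4))
near=np.hypot(X-.503,Y-.17)<.06
rect("top",og&near&(Z>.118)&(Z<.13)); rect("block",near&(hsv[...,1]<90)&(abs(Z-.056)<.004)); rect("bigtop",og&(Z<.1)&(Z>.08)&(Y>.23))
# tray from scene
im=snap("scene","scene1"); W=cloud(im); X,Y,Z=np.moveaxis(W,-1,0)
b=(X>.45)&(X<.8)&(Y<-.08)&(Y>-.4)
for lo,hi in((.002,.007),(.012,.02)): rect(f"tray{lo}",b&(Z>lo)&(Z<hi))
E
```

```text
[72.1 29.9 -2.1 91.7  1.2 58.5 -6.5] [ 0.1502 -0.6064  0.2309] [[0.971, 0.24, -0.0], [0.24, -0.971, 0.001], [-0.0, -0.001, -1.0]]
top none
block none
bigtop none
tray0.002 [366 198  48  27 644] [ 529.5 -282.9] [114.8 140.3] 79.4 0.0037
tray0.012 [362 196  52  30 135] [ 519.6 -274.8] [133.2 165.8] 79.2 0.0144invalid input
invalid input
```

```bash
python3 -c "
import cv2,numpy as np
a=cv2.imread('pics/wrist1.png');b=cv2.imread('pics/scene1.png')[150:300,250:550]
cv2.imwrite('pics/m1.png',np.vstack([a[:, :],np.hstack([b,np.zeros((150,340,3),np.uint8)])]))"
```

```text
(no output)
```

View pics/m1.png

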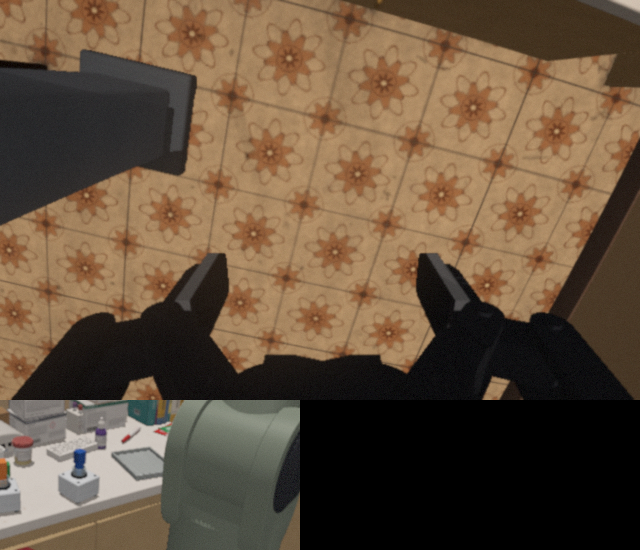

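The arm has not moved: the rows were refused, probably for missing keys. The picture shows only the floor under the gripper, with the tray at scene (390,210). The tray rim measures 133x166 mm (130x160 given), centre (0.520,-0.275), yaw about -11°. I'll resend the first row with every key to test the format.

```bash
python3 -m creep '[{"x":0.83,"y":0.82,"z":0.05,"wx":0,"wy":0,"wz":1,"gripper":-1}]'
```

```text
time: 0.33
ee_pos: [0.1704, -0.5848, 0.2321]
ee_rot: [[0.943, 0.332, -0.003], [0.332, -0.943, -0.001], [-0.003, 0.0, -1.0]]
contact_force: [-0.5, -0.9, 0.0]
finger_gap: 0.0856
gripper_force: 0.0
```

```bash
python3 -m creep '[{"x":0.83,"y":0.82,"z":0.05,"wx":0,"wy":0,"wz":1,"gripper":-1},{"x":0.83,"y":0.82,"z":0.05,"wx":0,"wy":0,"wz":1,"gripper":-1},{"x":0.83,"y":0.82,"z":0.05,"wx":0,"wy":0,"wz":1,"gripper":-1},{"x":0.83,"y":0.82,"z":0.05,"wx":0,"wy":0,"wz":1,"gripper":-1},{"x":0.83,"y":0.82,"z":0.05,"wx":0,"wy":0,"wz":1,"gripper":-1},{"x":0.83,"y":0.82,"z":0.05,"wx":0,"wy":0,"wz":1,"gripper":-1},{"x":0.83,"y":0.82,"z":0.05,"wx":0,"wy":0,"wz":1,"gripper":-1},{"x":0.83,"y":0.82,"z":0.05,"wx":0,"wy":0,"wz":1,"gripper":-1},{"x":0.83,"y":0.82,"z":0.05,"wx":0,"wy":0,"wz":1,"gripper":-1},{"x":0.83,"y":0.82,"z":0.05,"wx":0,"wy":0,"wz":1,"gripper":-1},{"x":0.83,"y":0.82,"z":0.05,"wx":0,"wy":0,"wz":1,"gripper":-1}]'
python3 -m creep '[{"x":0.09,"y":0.89,"z":0,"wx":0,"wy":0,"wz":0.73,"gripper":-1},{"x":0.09,"y":0.89,"z":0,"wx":0,"wy":0,"wz":0.73,"gripper":-1},{"x":0.09,"y":0.89,"z":0,"wx":0,"wy":0,"wz":0.73,"gripper":-1},{"x":0.09,"y":0.89,"z":0,"wx":0,"wy":0,"wz":0.73,"gripper":-1},{"x":0.09,"y":0.89,"z":0,"wx":0,"wy":0,"wz":0.73,"gripper":-1},{"x":0.09,"y":0.89,"z":0,"wx":0,"wy":0,"wz":0.73,"gripper":-1},{"x":0.09,"y":0.89,"z":0,"wx":0,"wy":0,"wz":0.73,"gripper":-1},{"x":0.09,"y":0.89,"z":0,"wx":0,"wy":0,"wz":0.73,"gripper":-1},{"x":0.09,"y":0.89,"z":0,"wx":0,"wy":0,"wz":0.73,"gripper":-1},{"x":0.09,"y":0.89,"z":0,"wx":0,"wy":0,"wz":0.73,"gripper":-1},{"x":0.09,"y":0.89,"z":0,"wx":0,"wy":0,"wz":0.73,"gripper":-1},{"x":0.09,"y":0.89,"z":0,"wx":0,"wy":0,"wz":0.73,"gripper":-1},{"x":0.09,"y":0.89,"z":0,"wx":0,"wy":0,"wz":0.73,"gripper":-1},{"x":0.09,"y":0.89,"z":0,"wx":0,"wy":0,"wz":0.73,"gripper":-1},{"x":0.09,"y":0.89,"z":0,"wx":0,"wy":0,"wz":0.73,"gripper":-1},{"x":0.09,"y":0.89,"z":0,"wx":0,"wy":0,"wz":0.73,"gripper":-1},{"x":0.09,"y":0.89,"z":0,"wx":0,"wy":0,"wz":0.73,"gripper":-1},{"x":0.09,"y":0.89,"z":0,"wx":0,"wy":0,"wz":0.73,"gripper":-1},{"x":0,"y":0,"z":0,"wx":0,"wy":0,"wz":0,"gripper":-1}]'
cat > m.py <<'E'
import sys
from h import *
t=sys.argv[1]
o=ctrl.get_obs(); print(o["time"],np.round(o["joint_positions"],1),np.round(o["ee_pos"],4),np.round(o["ee_rot"],3).tolist())
def rect(nm,m):
    k,l,s,_=cv2.connectedComponentsWithStats(m.astype(np.uint8))
    if k<2: return print(nm,"none")
    i=1+np.argmax(s[1:,4]); r=cv2.minAreaRect((W[l==i][:,:2]*1000).astype(np.float32)); print(nm,s[i],np.round(r[0],1),np.round(r[1],1),round(r[2],1),np.nanmedian(Z[l==i]).round(4))
for n in("wrist","scene","side"):
    im=snap(n,n+t); W=cloud(im); X,Y,Z=np.moveaxis(W,-1,0); hsv=cv2.cvtColor(im["color"],cv2.COLOR_RGB2HSV)
    og=cv2.inRange(hsv,(4,120,60),(20,255,255))>0; near=np.hypot(X-.503,Y-.17)<.06
    print(n)
    rect("top",og&near&(Z>.118)&(Z<.13)); rect("block",near&(hsv[...,1]<90)&(abs(Z-.056)<.004))
    b=(X>.4)&(X<.8)&(Y<-.08)&(Y>-.4)
    rect("trayrim",b&(Z>.0115)&(Z<.02))
E
python3 m.py 2
```

```text
time: 1.25
ee_pos: [0.45, -0.3102, 0.2495]
ee_rot: [[0.066, 0.998, 0.0], [0.998, -0.066, -0.0], [-0.0, 0.0, -1.0]]
contact_force: [0.9, -0.2, -0.5]
finger_gap: 0.0851
gripper_force: 0.0
time: 2.83
ee_pos: [0.4972, 0.1742, 0.2495]
ee_rot: [[-0.967, 0.253, 0.0], [0.253, 0.967, 0.003], [0.001, 0.003, -1.0]]
contact_force: [-1.5, 1.0, -0.1]
finger_gap: 0.0857
gripper_force: 0.0
2.8333 [ 11.5  26.4 -50.2 103.5  22.9  60.8  28.1] [0.4972 0.1742 0.2495] [[-0.967, 0.253, 0.0], [0.253, 0.967, 0.003], [0.001, 0.003, -1.0]]
wrist
top [304 179  27  27 682] [504.3 167.6] [22.8 23.1] 74.7 0.1233
block [ 283  138   72   69 3210] [504.6 168.5] [75.8 74.7] 75.5 0.0554
trayrim [  0 199  69 111 899] [ 522.4 -261.9] [106.6 162.3] 78.8 0.0151
scene
top [246 209  10   7  52] [501.6 171.8] [19.4 23.4] 76.4 0.1225
block [235 227  36  20 374] [501.7 169.6] [75.6 77.9] 74.7 0.0557
trayrim [362 196  51  31 189] [ 518.4 -273. ] [131.2 167. ] 79.0 0.0145
side
top [335 232  12   9  80] [504.6 170.6] [28.8 23.7] 76.0 0.1244
block [321 251  37  21 395] [504.1 169.8] [78.4 75.6] 75.8 0.0571
trayrim [292 188  55  21 234] [ 519.4 -271.8] [139.  160.1] 80.1 0.016
```

View pics/wrist2.png

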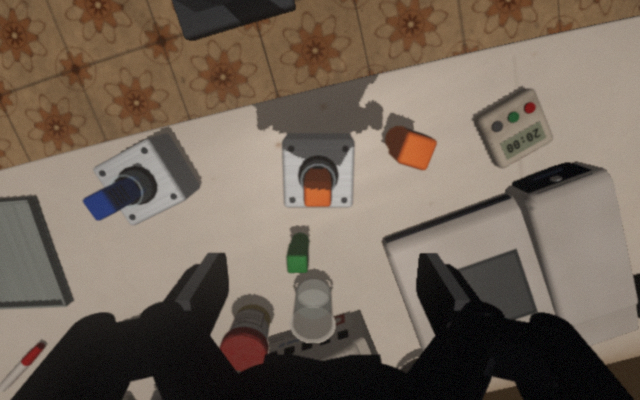

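The wrist picture shows the orange stopper in its block at (317,190), the loose big one at (412,150), and green at (298,255). The views agree on a stopper axis of about (0.5035, 0.1693). Grasping now.

```bash
python3 -m creep '[{"x":0.21,"y":-0.16,"z":-0.5,"wx":0,"wy":0,"wz":0,"gripper":-1},{"x":0,"y":0,"z":-0.8,"wx":0,"wy":0,"wz":0,"gripper":-1},{"x":0,"y":0,"z":-0.8,"wx":0,"wy":0,"wz":0,"gripper":-1},{"x":0,"y":0,"z":-0.8,"wx":0,"wy":0,"wz":0,"gripper":-1},{"x":0,"y":0,"z":-0.8,"wx":0,"wy":0,"wz":0,"gripper":-1},{"x":0,"y":0,"z":-0.8,"wx":0,"wy":0,"wz":0,"gripper":-1},{"x":0,"y":0,"z":-0.5,"wx":0,"wy":0,"wz":0,"gripper":-1},{"x":0,"y":0,"z":-0.25,"wx":0,"wy":0,"wz":0,"gripper":-1},{"x":0,"y":0,"z":0,"wx":0,"wy":0,"wz":0,"gripper":-1},{"x":0,"y":0,"z":0,"wx":0,"wy":0,"wz":0,"gripper":-1}]'
python3 -m creep '[{"x":0,"y":0,"z":0,"wx":0,"wy":0,"wz":0,"gripper":1},{"x":0,"y":0,"z":0,"wx":0,"wy":0,"wz":0,"gripper":1},{"x":0,"y":0,"z":0,"wx":0,"wy":0,"wz":0,"gripper":1},{"x":0,"y":0,"z":0,"wx":0,"wy":0,"wz":0,"gripper":1},{"x":0,"y":0,"z":0,"wx":0,"wy":0,"wz":0,"gripper":1},{"x":0,"y":0,"z":0,"wx":0,"wy":0,"wz":0,"gripper":1},{"x":0,"y":0,"z":0,"wx":0,"wy":0,"wz":0,"gripper":1},{"x":0,"y":0,"z":0,"wx":0,"wy":0,"wz":0,"gripper":1},{"x":0,"y":0,"z":0,"wx":0,"wy":0,"wz":0,"gripper":1},{"x":0,"y":0,"z":0,"wx":0,"wy":0,"wz":0,"gripper":1}]'
```

```text
time: 3.82
ee_pos: [0.5041, 0.1638, 0.092]
ee_rot: [[-0.965, 0.264, -0.0], [0.264, 0.965, -0.0], [0.0, -0.0, -1.0]]
contact_force: [-0.4, 0.2, 0.1]
finger_gap: 0.0854
gripper_force: 0.0
time: 4.65
ee_pos: [0.5049, 0.1663, 0.0929]
ee_rot: [[-0.965, 0.262, 0.003], [0.262, 0.965, 0.003], [-0.002, 0.004, -1.0]]
contact_force: [1.7, 8.8, 7.8]
finger_gap: 0.0231
gripper_force: 61.6
```

The y reading had lagged, so the tool sits about 5 mm right of the axis and the stopper is being pulled right. I'll correct that before tipping.

```bash
python3 -m creep '[{"x":0,"y":0.08,"z":0,"wx":0,"wy":0,"wz":0,"gripper":1},{"x":0,"y":0.08,"z":0,"wx":0,"wy":0,"wz":0,"gripper":1},{"x":0,"y":0,"z":0,"wx":0,"wy":0,"wz":0,"gripper":1},{"x":0,"y":0,"z":0,"wx":0,"wy":0,"wz":0,"gripper":1},{"x":0,"y":0,"z":0,"wx":0,"wy":0,"wz":0,"gripper":1}]'
```

```text
time: 5.07
ee_pos: [0.5049, 0.1682, 0.0925]
ee_rot: [[-0.965, 0.264, 0.002], [0.264, 0.965, -0.002], [-0.002, -0.001, -1.0]]
contact_force: [2.2, -6.5, 13.3]
finger_gap: 0.023
gripper_force: 63.4
```

```bash
python3 -m creep '[{"x":0.01,"y":0.02,"z":0.02,"wx":-0.45,"wy":0.12,"wz":0,"gripper":1},{"x":0.01,"y":0.02,"z":0.02,"wx":-0.45,"wy":0.12,"wz":0,"gripper":1},{"x":0.01,"y":0.02,"z":0.03,"wx":-0.45,"wy":0.12,"wz":0,"gripper":1},{"x":0,"y":0.02,"z":0.03,"wx":-0.45,"wy":0.12,"wz":0,"gripper":1},{"x":0,"y":0,"z":0,"wx":0,"wy":0,"wz":0,"gripper":1},{"x":0,"y":0,"z":0,"wx":0,"wy":0,"wz":0,"gripper":1},{"x":0,"y":0,"z":0,"wx":0,"wy":0,"wz":0,"gripper":1}]'
cat > s.py <<'E'
import sys
from h import *
t=sys.argv[1]
o=ctrl.get_obs(); R=o["ee_rot"]; B=np.array([[.966,-.259,0],[.259,.966,0],[0,0,1]]).T  # cols? rows below
bx=np.array([.966,-.259,0]); by=np.array([.259,.966,0]); c=np.array([.504,.168,0])
a=-R[:,2]; g=o["ee_pos"]-19e-3*R[:,2]
print("tool axis left/ahead deg",np.degrees([a@by,a@bx]).round(1),"grasp in block mm",(1e3*np.array([(g-c)@bx,(g-c)@by,g[2]])).round(1),"F",np.round(o["contact_force"],1),"M",np.round(o["moment"],2))
for n in("scene","side"):
    im=snap(n,n+t); W=cloud(im); hsv=cv2.cvtColor(im["color"],cv2.COLOR_RGB2HSV)
    m=(cv2.inRange(hsv,(4,120,60),(20,255,255))>0)&(np.hypot(W[...,0]-.504,W[...,1]-.168)<.04)
    P=W[m&(W[...,2]>.07)]-c
    if len(P)<10: print(n,"few"); continue
    hi=P[P[:,2]>np.percentile(P[:,2],70)].mean(0); lo=P[P[:,2]<np.percentile(P[:,2],30)].mean(0); d=hi-lo
    print(n,len(P),"lean left deg",np.degrees(np.arctan2(d@by,d[2])).round(1),"z range",np.percentile(P[:,2],[2,98]).round(4))
E
python3 s.py 3
```

```text
time: 5.65
ee_pos: [0.5054, 0.1728, 0.095]
ee_rot: [[-0.965, 0.258, -0.048], [0.262, 0.947, -0.185], [-0.002, -0.191, -0.982]]
contact_force: [4.1, 5.5, -1.5]
finger_gap: 0.0233
gripper_force: 61.8
tool axis left/ahead deg [11.  -0.1] grasp in block mm [  0.    8.7 113.6] F [ 4.1  5.5 -1.5] M [ 1.83 -1.09  0.13]
scene 207 lean left deg 7.3 z range [0.0794 0.1269]
side 55 lean left deg -5.0 z range [0.0809 0.1282]
```

```bash
python3 -c "
import cv2,numpy as np
a=cv2.imread('pics/scene3.png')[180:280,190:310];b=cv2.imread('pics/side3.png')[200:300,280:400]
cv2.imwrite('pics/c3.png',cv2.resize(np.hstack([a,b]),None,fx=3.3,fy=3.3,interpolation=cv2.INTER_CUBIC))"
```

```text
(no output)
```

View pics/c3.png

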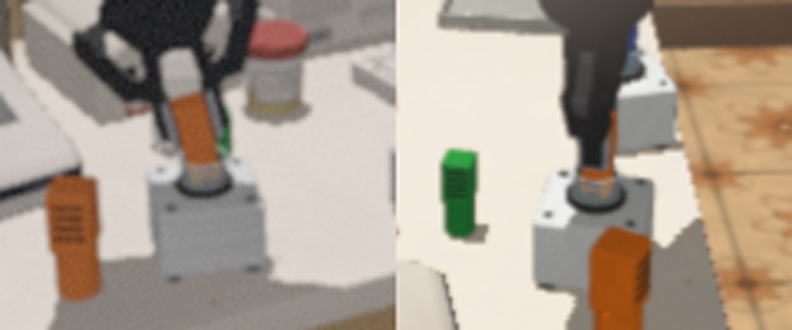

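The crop shows the stopper, at (195,140), leaning clearly left in the neck along with the tool. Now raising it a few mm and tipping it right.

```bash
python3 -m creep '[{"x":0,"y":0,"z":0.06,"wx":0,"wy":0,"wz":0,"gripper":1},{"x":0,"y":0,"z":0.06,"wx":0,"wy":0,"wz":0,"gripper":1},{"x":-0.013,"y":-0.05,"z":0.02,"wx":0.57,"wy":-0.15,"wz":0,"gripper":1},{"x":-0.013,"y":-0.05,"z":0.02,"wx":0.57,"wy":-0.15,"wz":0,"gripper":1},{"x":-0.013,"y":-0.05,"z":0.02,"wx":0.57,"wy":-0.15,"wz":0,"gripper":1},{"x":-0.013,"y":-0.05,"z":0.02,"wx":0.57,"wy":-0.15,"wz":0,"gripper":1},{"x":-0.013,"y":-0.05,"z":0.02,"wx":0.57,"wy":-0.15,"wz":0,"gripper":1},{"x":0,"y":0,"z":0,"wx":0.57,"wy":-0.15,"wz":0,"gripper":1},{"x":0,"y":0,"z":0,"wx":0,"wy":0,"wz":0,"gripper":1},{"x":0,"y":0,"z":0,"wx":0,"wy":0,"wz":0,"gripper":1},{"x":0,"y":0,"z":0,"wx":0,"wy":0,"wz":0,"gripper":1}]'
python3 s.py 4;python3 -c "
import cv2,numpy as np
a=cv2.imread('pics/scene4.png')[180:280,190:310];b=cv2.imread('pics/side4.png')[200:300,280:400]
cv2.imwrite('pics/c4.png',cv2.resize(np.hstack([a,b]),None,fx=3.3,fy=3.3,interpolation=cv2.INTER_CUBIC))"
```

```text
time: 6.67
ee_pos: [0.5031, 0.1635, 0.1014]
ee_rot: [[-0.965, 0.26, 0.043], [0.263, 0.95, 0.166], [0.002, 0.172, -0.985]]
contact_force: [3.7, -5.3, -0.8]
finger_gap: 0.0232
gripper_force: 62.0
tool axis left/ahead deg [-9.8  0.1] grasp in block mm [  0.4  -7.8 120.1] F [ 3.7 -5.3 -0.8] M [-1.42 -0.84 -0.13]
scene 224 lean left deg -12.4 z range [0.0794 0.133 ]
side 110 lean left deg -15.1 z range [0.079  0.1302]
```

View pics/c4.png

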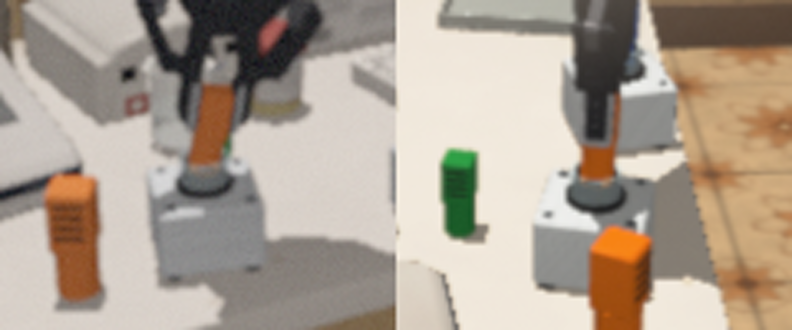

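The stopper now leans right at (212,125), raised about 7 mm and still in the neck. Next I straighten it and draw it up.

```bash
python3 -m creep '[{"x":0.01,"y":0.04,"z":0.03,"wx":-0.54,"wy":0.14,"wz":0,"gripper":1},{"x":0.01,"y":0.04,"z":0.03,"wx":-0.54,"wy":0.14,"wz":0,"gripper":1},{"x":0.01,"y":0.04,"z":0.03,"wx":-0.54,"wy":0.14,"wz":0,"gripper":1},{"x":0,"y":0,"z":0.1,"wx":0,"wy":0,"wz":0,"gripper":1},{"x":0,"y":0,"z":0.15,"wx":0,"wy":0,"wz":0,"gripper":1},{"x":0,"y":0,"z":0.2,"wx":0,"wy":0,"wz":0,"gripper":1},{"x":0,"y":0,"z":0.2,"wx":0,"wy":0,"wz":0,"gripper":1},{"x":0,"y":0,"z":0.3,"wx":0,"wy":0,"wz":0,"gripper":1},{"x":0,"y":0,"z":0.4,"wx":0,"wy":0,"wz":0,"gripper":1},{"x":0,"y":0,"z":0.5,"wx":0,"wy":0,"wz":0,"gripper":1},{"x":0,"y":0,"z":0.5,"wx":0,"wy":0,"wz":0,"gripper":1},{"x":0,"y":0,"z":0.5,"wx":0,"wy":0,"wz":0,"gripper":1},{"x":0,"y":0,"z":0.5,"wx":0,"wy":0,"wz":0,"gripper":1},{"x":0,"y":0,"z":0.5,"wx":0,"wy":0,"wz":0,"gripper":1},{"x":0,"y":0,"z":0.3,"wx":0,"wy":0,"wz":0,"gripper":1},{"x":0,"y":0,"z":0,"wx":0,"wy":0,"wz":0,"gripper":1},{"x":0,"y":0,"z":0,"wx":0,"wy":0,"wz":0,"gripper":1}]'
python3 s.py 5
python3 - <<'E'
from h import *
o=ctrl.get_obs(); print(np.round(o["joint_positions"],1))
for n in("scene","side"):
    im=dict(np.load(n+"5.npz")); W=cloud(im); hsv=cv2.cvtColor(im["color"],cv2.COLOR_RGB2HSV)
    m=(cv2.inRange(hsv,(4,120,60),(20,255,255))>0)&(np.hypot(W[...,0]-.504,W[...,1]-.168)<.05)
    print(n,m.sum(),np.nanpercentile(W[m],[2,50,98],axis=0).round(3).tolist())
E
```

```text
time: 8.18
ee_pos: [0.5039, 0.1673, 0.2289]
ee_rot: [[-0.965, 0.264, 0.001], [0.264, 0.965, -0.0], [-0.001, 0.0, -1.0]]
contact_force: [0.2, -0.1, -0.4]
finger_gap: 0.0232
gripper_force: 62.0
tool axis left/ahead deg [-0. -0.] grasp in block mm [ 1.000e-01 -7.000e-01  2.479e+02] F [ 0.2 -0.1 -0.4] M [ 0.01 -0.02 -0.05]
scene 282 lean left deg -1.9 z range [0.2009 0.2599]
side 108 lean left deg 1.7 z range [0.1994 0.2255]
[ 10.8  28.  -48.5 104.3  24.3  58.7  27.4]
scene 290 [[0.486, 0.159, -0.128], [0.494, 0.171, 0.235], [0.51, 0.182, 0.26]]
side 113 [[0.484, 0.172, 0.056], [0.503, 0.178, 0.211], [0.512, 0.207, 0.225]]
```

It's out and upright, foot near z 0.197. Carrying it over to the tray (0.520,-0.273), clear above the blue stopper (top 0.124).

```bash
python3 -m creep '[{"x":0.03,"y":-0.4,"z":0,"wx":0,"wy":0,"wz":0,"gripper":1},{"x":0.03,"y":-0.83,"z":0,"wx":0,"wy":0,"wz":0,"gripper":1},{"x":0.03,"y":-0.83,"z":0,"wx":0,"wy":0,"wz":0,"gripper":1},{"x":0.03,"y":-0.83,"z":0,"wx":0,"wy":0,"wz":0,"gripper":1},{"x":0.03,"y":-0.83,"z":0,"wx":0,"wy":0,"wz":0,"gripper":1},{"x":0.03,"y":-0.83,"z":0,"wx":0,"wy":0,"wz":0,"gripper":1},{"x":0.03,"y":-0.83,"z":0,"wx":0,"wy":0,"wz":0,"gripper":1},{"x":0.03,"y":-0.83,"z":0,"wx":0,"wy":0,"wz":0,"gripper":1},{"x":0.03,"y":-0.83,"z":0,"wx":0,"wy":0,"wz":0,"gripper":1},{"x":0.03,"y":-0.83,"z":0,"wx":0,"wy":0,"wz":0,"gripper":1},{"x":0.03,"y":-0.83,"z":0,"wx":0,"wy":0,"wz":0,"gripper":1},{"x":0.03,"y":-0.83,"z":0,"wx":0,"wy":0,"wz":0,"gripper":1},{"x":0.03,"y":-0.83,"z":0,"wx":0,"wy":0,"wz":0,"gripper":1},{"x":0.03,"y":-0.83,"z":0,"wx":0,"wy":0,"wz":0,"gripper":1},{"x":0.03,"y":-0.83,"z":0,"wx":0,"wy":0,"wz":0,"gripper":1},{"x":0.03,"y":-0.83,"z":0,"wx":0,"wy":0,"wz":0,"gripper":1},{"x":0.03,"y":-0.83,"z":0,"wx":0,"wy":0,"wz":0,"gripper":1},{"x":0.03,"y":-0.83,"z":0,"wx":0,"wy":0,"wz":0,"gripper":1},{"x":0,"y":-0.4,"z":0,"wx":0,"wy":0,"wz":0,"gripper":1},{"x":0,"y":0,"z":0,"wx":0,"wy":0,"wz":0,"gripper":1}]'
python3 - <<'E'
from h import *
o=ctrl.get_obs(); print(np.round(o["joint_positions"],1),o["ee_pos"].round(4))
for n in("scene","side","wrist"):
    im=snap(n,n+"6"); W=cloud(im); X,Y,Z=np.moveaxis(W,-1,0); hsv=cv2.cvtColor(im["color"],cv2.COLOR_RGB2HSV)
    m=(cv2.inRange(hsv,(4,120,60),(20,255,255))>0)&(np.hypot(X-.52,Y+.28)<.06)&(Z>.1)
    print(n,m.sum(),m.any() and np.nanpercentile(W[m],[1,50,99],axis=0).round(3).tolist())
    m=(X>.4)&(X<.66)&(Y<-.16)&(Y>-.4)&(Z>.0115)&(Z<.02)
    k,l,s,_=cv2.connectedComponentsWithStats(m.astype(np.uint8)); i=1+np.argmax(s[1:,4]); r=cv2.minAreaRect((W[l==i][:,:2]*1000).astype(np.float32)); print("tray",np.round(r[0],1),np.round(r[1],1),round(r[2],1))
E
```

```text
time: 9.95
ee_pos: [0.5188, -0.2829, 0.2275]
ee_rot: [[-0.964, 0.267, -0.001], [0.267, 0.964, 0.0], [0.001, -0.0, -1.0]]
contact_force: [-0.2, -0.1, -0.3]
finger_gap: 0.0231
gripper_force: 62.0
[ 52.6  32.5 -43.6  95.6  24.9  62.1  76. ] [ 0.5188 -0.2829  0.2275]
scene 207 [[0.503, -0.305, 0.195], [0.509, -0.278, 0.228], [0.524, -0.267, 0.259]]
tray [ 508.1 -223.5] [184.2  84.4] 19.1
side 73 [[0.506, -0.283, 0.201], [0.516, -0.27, 0.216], [0.527, -0.262, 0.257]]
tray [ 518.9 -273.1] [142.4 159.4] 79.7
wrist 5095 [[0.506, -0.291, 0.201], [0.511, -0.278, 0.257], [0.53, -0.267, 0.26]]
tray [ 519.7 -276. ] [129.6 159.5] 79.8
```

View pics/side6.png

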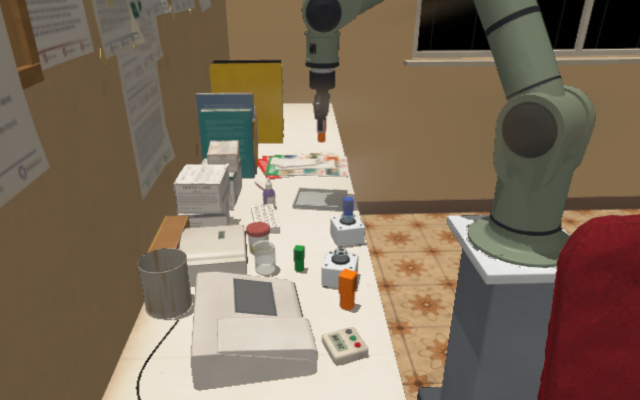

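The side picture shows the orange stopper held over the tray (321,137), with its old block empty and blue still in place. Lowering it, slowly near the floor.

```bash
python3 -m creep '[{"x":0,"y":0.1,"z":-0.4,"wx":0,"wy":0,"wz":0,"gripper":1},{"x":0,"y":0.1,"z":-0.7,"wx":0,"wy":0,"wz":0,"gripper":1},{"x":0,"y":0,"z":-0.8,"wx":0,"wy":0,"wz":0,"gripper":1},{"x":0,"y":0,"z":-0.8,"wx":0,"wy":0,"wz":0,"gripper":1},{"x":0,"y":0,"z":-0.8,"wx":0,"wy":0,"wz":0,"gripper":1},{"x":0,"y":0,"z":-0.8,"wx":0,"wy":0,"wz":0,"gripper":1},{"x":0,"y":0,"z":-0.7,"wx":0,"wy":0,"wz":0,"gripper":1},{"x":0,"y":0,"z":-0.5,"wx":0,"wy":0,"wz":0,"gripper":1},{"x":0,"y":0,"z":-0.3,"wx":0,"wy":0,"wz":0,"gripper":1},{"x":0,"y":0,"z":-0.2,"wx":0,"wy":0,"wz":0,"gripper":1},{"x":0,"y":0,"z":-0.1,"wx":0,"wy":0,"wz":0,"gripper":1},{"x":0,"y":0,"z":0,"wx":0,"wy":0,"wz":0,"gripper":1},{"x":0,"y":0,"z":0,"wx":0,"wy":0,"wz":0,"gripper":1},{"x":0,"y":0,"z":0,"wx":0,"wy":0,"wz":0,"gripper":1}]'
```

```text
time: 11.27
ee_pos: [0.5204, -0.2739, 0.0464]
ee_rot: [[-0.965, 0.263, 0.001], [0.263, 0.965, -0.001], [-0.001, -0.0, -1.0]]
contact_force: [-0.6, -0.9, -0.9]
finger_gap: 0.0233
gripper_force: 62.0
```

```bash
R='skip'; python3 -m creep '[{"x":0,"y":0,"z":-0.07,"wx":0,"wy":0,"wz":0,"gripper":1},{"x":0,"y":0,"z":-0.07,"wx":0,"wy":0,"wz":0,"gripper":1},{"x":0,"y":0,"z":-0.07,"wx":0,"wy":0,"wz":0,"gripper":1},{"x":0,"y":0,"z":-0.05,"wx":0,"wy":0,"wz":0,"gripper":1},{"x":0,"y":0,"z":0,"wx":0,"wy":0,"wz":0,"gripper":1},{"x":0,"y":0,"z":0,"wx":0,"wy":0,"wz":0,"gripper":1},{"x":0,"y":0,"z":0,"wx":0,"wy":0,"wz":0,"gripper":1}]'
python3 -m creep '[{"x":0,"y":0,"z":-0.03,"wx":0,"wy":0,"wz":0,"gripper":1},{"x":0,"y":0,"z":-0.03,"wx":0,"wy":0,"wz":0,"gripper":1},{"x":0,"y":0,"z":0,"wx":0,"wy":0,"wz":0,"gripper":1},{"x":0,"y":0,"z":0,"wx":0,"wy":0,"wz":0,"gripper":1}]'
```

```text
time: 11.85
ee_pos: [0.52, -0.2736, 0.0378]
ee_rot: [[-0.965, 0.263, -0.0], [0.263, 0.965, 0.0], [0.0, 0.0, -1.0]]
contact_force: [-0.1, -0.7, -0.6]
finger_gap: 0.0229
gripper_force: 62.0
time: 12.18
ee_pos: [0.5203, -0.2737, 0.0368]
ee_rot: [[-0.965, 0.263, 0.001], [0.263, 0.965, -0.001], [-0.001, -0.0, -1.0]]
contact_force: [-3.8, 1.2, 15.6]
finger_gap: 0.0233
gripper_force: 64.2
```

Touched down at TCP z 0.037. I'll ease off the press slightly and open gently.

```bash
python3 -m creep '[{"x":0,"y":0,"z":0.03,"wx":0,"wy":0,"wz":0,"gripper":1},{"x":0,"y":0,"z":0,"wx":0,"wy":0,"wz":0,"gripper":1},{"x":0,"y":0,"z":0,"wx":0,"wy":0,"wz":0,"gripper":0.3},{"x":0,"y":0,"z":0,"wx":0,"wy":0,"wz":0,"gripper":0.2},{"x":0,"y":0,"z":0,"wx":0,"wy":0,"wz":0,"gripper":0},{"x":0,"y":0,"z":0,"wx":0,"wy":0,"wz":0,"gripper":-0.3},{"x":0,"y":0,"z":0,"wx":0,"wy":0,"wz":0,"gripper":-0.6},{"x":0,"y":0,"z":0,"wx":0,"wy":0,"wz":0,"gripper":-0.8},{"x":0,"y":0,"z":0,"wx":0,"wy":0,"wz":0,"gripper":-1},{"x":0,"y":0,"z":0,"wx":0,"wy":0,"wz":0,"gripper":-1},{"x":0,"y":0,"z":0,"wx":0,"wy":0,"wz":0,"gripper":-1}]'
python3 -m creep '[{"x":0,"y":0,"z":0.2,"wx":0,"wy":0,"wz":0,"gripper":-1},{"x":0,"y":0,"z":0.4,"wx":0,"wy":0,"wz":0,"gripper":-1},{"x":0,"y":0,"z":0.6,"wx":0,"wy":0,"wz":0,"gripper":-1},{"x":0,"y":0,"z":0.8,"wx":0,"wy":0,"wz":0,"gripper":-1},{"x":0,"y":0,"z":0.8,"wx":0,"wy":0,"wz":0,"gripper":-1},{"x":0,"y":0,"z":0.8,"wx":0,"wy":0,"wz":0,"gripper":-1},{"x":0,"y":0,"z":0.8,"wx":0,"wy":0,"wz":0,"gripper":-1},{"x":0,"y":0,"z":0,"wx":0,"wy":0,"wz":0,"gripper":-1},{"x":0,"y":0,"z":0,"wx":0,"wy":0,"wz":0,"gripper":-1}]'
python3 - <<'E'
from h import *
for n in("side","wrist"):
    im=snap(n,n+"7"); W=cloud(im); X,Y,Z=np.moveaxis(W,-1,0); hsv=cv2.cvtColor(im["color"],cv2.COLOR_RGB2HSV)
    for nm,lo,hi,c in(("orange",(4,120,60),(20,255,255),(.52,-.275)),("blue",(100,120,60),(125,255,255),(.465,-.02))):
        m=(cv2.inRange(hsv,lo,hi)>0)&(np.hypot(X-c[0],Y-c[1])<.08)&(Z>0)
        print(n,nm,m.sum(),m.any() and np.nanpercentile(W[m],[1,50,99],axis=0).round(3).tolist())
E
```

```text
time: 13.1
ee_pos: [0.52, -0.2737, 0.0369]
ee_rot: [[-0.965, 0.263, 0.0], [0.263, 0.965, -0.0], [-0.0, -0.0, -1.0]]
contact_force: [-0.5, -0.2, 0.0]
finger_gap: 0.0852
gripper_force: 0.0
time: 13.85
ee_pos: [0.5205, -0.274, 0.1709]
ee_rot: [[-0.965, 0.263, 0.002], [0.263, 0.965, -0.002], [-0.003, -0.001, -1.0]]
contact_force: [0.1, -0.3, -0.4]
finger_gap: 0.0852
gripper_force: 0.0
side orange 83 [[0.51, -0.275, 0.011], [0.517, -0.265, 0.038], [0.529, -0.255, 0.071]]
side blue 28 [[0.455, -0.03, 0.084], [0.464, -0.018, 0.125], [0.473, -0.009, 0.127]]
wrist orange 1152 [[0.506, -0.288, 0.01], [0.514, -0.274, 0.067], [0.531, -0.263, 0.069]]
wrist blue 0 False
```

View pics/wrist7.png

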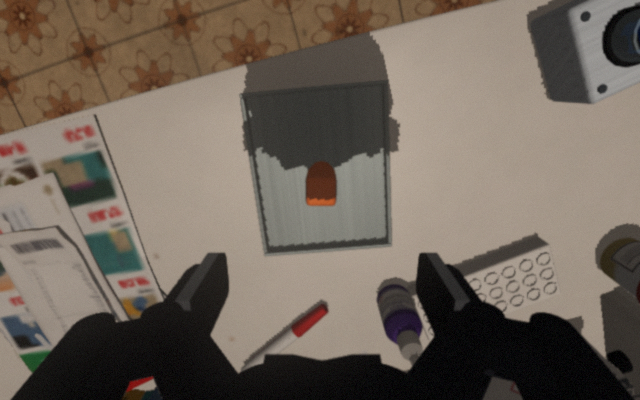

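The orange stopper stands in the middle of the tray at (321,185), top at z 0.068, with the gripper clear. Blue hasn't moved.

```bash
python3 -c "
from rig import ctrl
print(ctrl.sign_off())"
```

```text
the job is handed in; nothing more can be done
None
```

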